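# Gauge two faces of a strip guide shoe against a bent stop bracket

### The arm

A 6-joint arm with a two-finger parallel gripper is mounted at the origin on the work surface. World frame = base frame: x ahead of the robot, y to its left, z up, the work surface at z = 0. Lengths are in m, angles in rad, forces in N, time in s.
With the tool pointing down it reaches from about 0.35 to 0.725 m from the base axis. Payload 4.3 kg.
Tool frame: the origin (TCP) lies at the very end of the fingers, on their centre line; the grasp point (between the pads) lies behind it (manip.tcp_to_grasp is the x of the grasp point in the tool frame, in m); x points along the fingers, y is the direction in which the jaws open and shut, and the axes are right-handed (so a half turn about x gives the same grasp; the last joint's range is limited). The gripper opens to 85 mm and grips with 20 to 120 N. Pads are 22 mm wide; open, the fingers measure 114 mm over their backs; the gripper's body (76 mm by 85 mm) begins 54 mm behind the grasp point. The pads swing forward as they close: fully open they stand 13 mm farther back than shut.
Start: joints at [-1.251, 0.377, 0.081, 1.274, 0, 1.46], TCP at [0.24, -0.523, 0.231] pointing down, gripper open.
Joint ranges: [-2.72, 2.72], [-0.84, 1.66], [-1.02, 1.22], [-1.77, 2.12], [-1.37, 1.28], [-3.14, 3.14]. Speed limits (rad/s): [2.57, 2.57, 3.14, 3.14, 3.14, 3.14].

### API

Orientations are given as [roll, pitch, yaw] about the fixed x, y, z axes, in that order (R = Rz(yaw) Ry(pitch) Rx(roll)).
In Python, from cell import manip gives the robot as it stands.
- The arm moves only by the tool move_arm, never from a script. Its argument "steps" is one flat list of numbers, 7 for each row, row after row: the closure, from 0 (fully open) to 1 (shut), then the shift along the tool's x, y, z in units of 30 mm (1.0 is 30 mm), then the turn, a rotation vector about the tool's x, y, z in units of 5 degrees (1.0 is 5 degrees). In form: [fingers, x, y, z, wx, wy, wz, fingers, x, y, z, wx, wy, wz, ...]. A call has 1 to 5 rows; each row shifts and turns the pose as measured when the row begins, along the tool's axes as they then stand; what a row does not reach is not made up. A row lasts 1/10 s, in which the tool goes at most 50 mm and 8.59 degrees, less where a joint would pass 70% of its speed; a pose out of reach is approached as far as the arm can. A call is refused whole if a number of a shift passes 1 or a number of a turn 1, either way. A call with a gripper value outside its range is refused whole. The fingers move at their own pace and stop on an object; the grip force is fixed at half the most. Time passes only in rows, so rows that do not move let the fingers close. It gives the time, the measured TCP pose, the force and the opening at its end, in the units of the state.
- manip.sense(): the state, without advancing time (a new reading comes with each control period).
- manip.read_camera(name): name is "side" or "top" or "wrist"; returns the picture (420x560x3 uint8, blue, green, red); there is no depth.
- manip.camera_info(name): a dict with "K" (3x3 intrinsics, pixels), "rvec" (rotation vector, rad) and "tvec" (3), from world to camera coordinates, as OpenCV has them. Camera axes: x right, y down, z forward; pixel columns grow to the right and rows downward; lengths in m; the calibration is good to about 2 mm. The wrist camera is an equidistant fisheye: a pixel r from the principal point sees the ray r / f radians off the axis. A picture is of the moment at which its call begins: read the wrist's pose just before it. camera_info takes no time and is no camera call; for the wrist camera it gives the pose at the moment of the call.
- manip.sign_off(): hands the job in, once; it reports no verdict.
The state is a dict: "clock": time; "joint_positions": joint angles; "dq": joint speeds; "tau": joint torques, N m; "eef_pos": TCP position; "ee_rot": TCP orientation; "wrist_force": force on the tool from outside, world axes, zero at the start; "ft_torque": the same for the moment, N m; "opening": finger opening in m.
Only numpy, scipy, OpenCV 4.12 (cv2) and the standard library are available. Lean on these libraries where they do the work, as an engineer would, in place of code of your own. Each camera call takes 0.05 s, during which the arm holds its last target. There are 200 camera calls.

### The job

Check the white guide shoe on the gauge plate: flat on the plate, bring its long plain face flush against the upright stop bracket, roughly centred on the spring plunger so the plunger is pushed in, and hold it there for about a second. Then back it off until the plunger springs out, turn the shoe a quarter turn, bring its short plain face flush against the bracket in the same way, and let go, leaving it there. Leave the other things on the table where they are.

Things in the scene. Friction and masses are not known exactly. Their poses are not given: they have to be found in the camera images.
- shoe: Loose white nylon guide shoe, 0.45 kg, upright on the table. Origin: underside, below the centre of its square aluminium grip spigot (28 x 28 mm, sides along x and y, from 36 mm, the block's top, up to 72 mm). Block in plan: x -48 to 62, y -36 to 44 mm. Plain faces: long (110 mm, looks to -y), short (80 mm, looks to -x). The other two sides are grooved 6 mm and meet in a 40 mm round corner.
- shoe_long (a point): Centre of the shoe's long plain face (18 mm above the underside), at (7, -36, 18) mm in the shoe's frame; axes as the shoe's.
- shoe_short (a point): Centre of the shoe's short plain face (18 mm above the underside), at (-48, 4, 18) mm in the shoe's frame; axes as the shoe's.
- station: Fixed gauge station: steel plate 240 (x) by 160 (y) by 8 mm. Origin: centre of its underside. Across it stands a bent steel stop bracket, face at x = 40 mm looking to -x, 140 mm wide, 8 mm thick, 30 mm high above the plate, with a 26 mm notch in the middle for the plunger; behind it a round dial (48 mm, centre x = 90, top 41 mm above the table). The shoe goes on the plate at x from -120 to 40 mm.
- station_stop (a point): Middle of the stop bracket's upright face, at the level of the plate's top (8 mm above the table); axes as the station's: x points into the bracket (the way to push), y along its face.
- plunger (a joint): Spring plunger (13 mm across, 18 mm above the plate) in the notch of the bracket. Value in m: 0 = sprung out, its nose 8 mm in front of the stop face; 0.008 = pushed in level with the stop face. Its spring is weak, about 0.5 N.
- hub: Bystander: loose white nylon reel hub, a ring 90 mm across and 30 mm high lying on the table; origin centre of its underside.
- bin: Bystander: small open blue plastic bin 130 x 90 x 50 mm; origin centre of its underside.
- wrench: Bystander: steel wrench lying on the table; origin at its middle, underside.
Not all that is in view belongs to the job. Several things have the shape of the shoe; the one meant has the colours described above.

How it is judged:
By the outcome, as a careful person would: the job done as asked, in the order asked, and still so for the second after the job is handed in, with the robot touching nothing.
It also fails if it takes over 61 s, if anything falls off the work surface, if the arm or the gripper's body presses on something with over 40 N, if the wrist force passes 120 N, or if a joint passes its speed limit or range.

## Working session

There is one attempt and no reset: what is moved stays moved. The work goes in short steps, Python scripts to look and compute and a tool call to move; the robot and the scene stay as the last step left them, time stands still between calls to the robot, and variables do not carry over. Pictures are saved under pics/ and viewed, about 8 in all and at most 12, crops included, and the job is handed in when it is done.

Besides the shell and the picture viewer there is one more tool, called after "Call:" by a JSON object that holds its "api" and its "payload". move_arm: Moves the arm, as the interface text tells. Its arguments: {"type":"object","properties":{"steps":{"type":"array","items":{"type":"number"}}},"required":["steps"]}

```bash
ls; mkdir -p pics; python3 - <<'E'
from cell import manip
import cv2,numpy as np
s=manip.sense();print(s, manip.tcp_to_grasp)
for n in("side","top"):
    im=manip.read_camera(n);cv2.imwrite(f"pics/{n}0.png",im)
    c=manip.camera_info(n);R=cv2.Rodrigues(np.array(c["rvec"]))[0];print(n,c["K"],(-R.T@np.array(c["tvec"]).ravel()),R)
E
```

```text
pics
{'clock': 0.0, 'joint_positions': array([-1.25131766e+00,  3.78084388e-01,  7.96525208e-02,  1.27437992e+00,
        2.74371530e-06,  1.46053423e+00]), 'dq': array([ 0.00203032,  0.00020022,  0.00074776, -0.00156081,  0.00068068,
        0.00119406]), 'tau': array([ 1.09364039e-03, -4.63603091e+01,  2.69876933e+01,  2.06605409e-02,
        9.93533831e-05, -1.58160386e-06]), 'eef_pos': array([ 0.2393906 , -0.52209873,  0.23035899]), 'ee_rot': array([-1.68241976,  1.56878087,  1.88891366]), 'wrist_force': array([-0.17278008,  0.20085083,  0.04978988]), 'ft_torque': array([-0.01658697, -0.03305853, -0.0693421 ]), 'opening': 0.08540557387979579} -0.0187
side [[503.86284024   0.         289.59478242]
 [  0.         503.86284024 206.13857353]
 [  0.           0.           1.        ]] [-0.071535    0.87493978  1.33437828] [[-0.81620869 -0.57774869 -0.00313476]
 [-0.44029524  0.62551748 -0.64410246]
 [ 0.3740902  -0.52434181 -0.7649328 ]]
top [[403.62993557   0.         274.28857624]
 [  0.         403.62993557 210.55761439]
 [  0.           0.           1.        ]] [4.78987997e-01 1.96967769e-05 1.35200808e+00] [[ 0.02910633 -0.99953154 -0.00946149]
 [-0.99661023 -0.02829001 -0.07725107]
 [ 0.07694721  0.01167791 -0.99696678]]
```

View pics/top0.png

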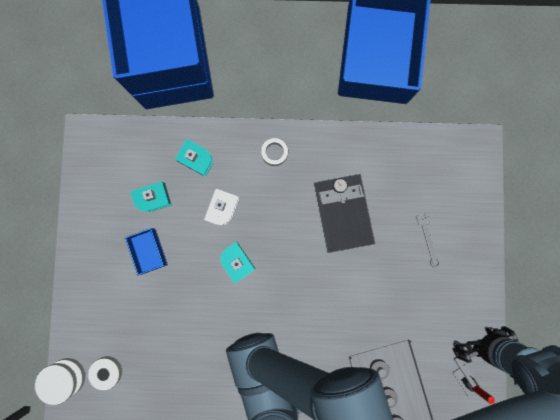

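View pics/side0.png

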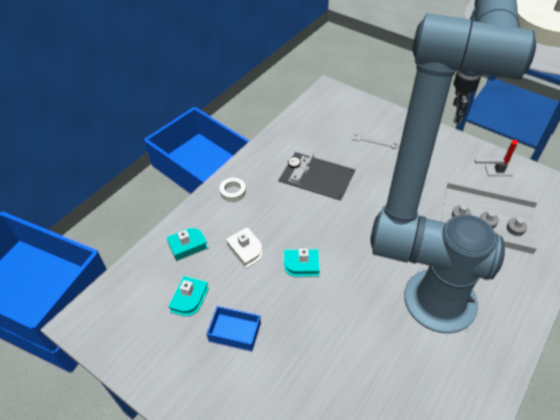

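Candidates in the top view are the white block at (222,207), teal look-alikes at (195,157), (151,197) and (238,263), and the white ring hub at (275,151). I choose the white block with the spigot. The station is at (344,213), with its bracket at the top end.

```bash
cat > h.py <<'E'
from cell import manip
import cv2,numpy as np
def cam(n):
    c=manip.camera_info(n);R=cv2.Rodrigues(np.array(c["rvec"]))[0];return np.array(c["K"]),R,np.array(c["tvec"]).ravel()
def plane(n,uv,z):
    K,R,t=cam(n);C=-R.T@t
    uv=np.atleast_2d(uv).astype(float);d=np.c_[uv,np.ones(len(uv))]@np.linalg.inv(K).T@R
    return C+d*((z-C[2])/d[:,2])[:,None]
E
python3 - <<'E'
from h import *
im=cv2.imread("pics/top0.png")
a=cv2.resize(im[180:235,195:250],None,fx=8,fy=8,interpolation=cv2.INTER_CUBIC)
b=cv2.resize(im[165:260,305:385],None,fx=4.63,fy=4.63,interpolation=cv2.INTER_CUBIC)
b=b[:440,:360] if b.shape[0]>=440 else cv2.copyMakeBorder(b,0,440-b.shape[0],0,0,0)
cv2.imwrite("pics/crop.png",np.hstack([a,b[:440]]))
# shoe white mask
hsv=cv2.cvtColor(im,cv2.COLOR_BGR2HSV)
g=im.min(2);m=np.zeros_like(g);m[180:235,195:250]=(g[180:235,195:250]>195)*255
cs=max(cv2.findContours(m,0,cv2.CHAIN_APPROX_NONE)[0],key=cv2.contourArea)
print(cv2.contourArea(cs),cv2.minAreaRect(cs))
P=plane("top",cs[:,0],.036)[:,:2]*1000
r=cv2.minAreaRect(P.astype(np.float32));print("shoe",r,cv2.boxPoints(r))
# plate dark
m=np.zeros_like(g);sub=im[165:260,300:390].max(2);m[165:260,300:390]=(sub<90)*255
cs=max(cv2.findContours(m,0,cv2.CHAIN_APPROX_NONE)[0],key=cv2.contourArea)
P=plane("top",cs[:,0],.008)[:,:2]*1000
r=cv2.minAreaRect(P.astype(np.float32));print("plate",r,cv2.boxPoints(r))
E
```

```text
722.0 ((221.369873046875, 208.01370239257812), (24.812725067138672, 33.23968505859375), 20.556045532226562)
shoe ((584.00048828125, 188.91964721679688), (81.9024887084961, 108.48246765136719), 71.78217315673828) [[519.6755  166.97855]
 [622.7203  133.06363]
 [648.3255  210.86075]
 [545.2807  244.77567]]
plate ((582.153564453125, -215.86083984375), (236.28878784179688, 157.0060577392578), 12.457191467285156) [[ 449.8567  -164.6909 ]
 [ 483.7245  -318.00067]
 [ 714.45044 -267.03076]
 [ 680.58264 -113.72101]]
```

View pics/crop.png

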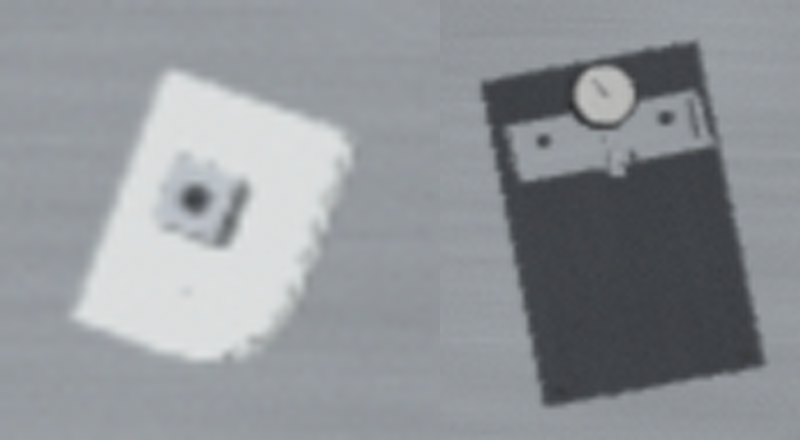

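The crop confirms the white shoe with its aluminium spigot. Its round corner is at lower right, the corner between the two plain faces is at upper left, and the spigot is at about (219.4,204.8). The station's bracket and plunger are at about (343.4,200.6). Sizes match (82x108 against 80x110, 236x157 against 240x160).

```bash
cat >> h.py <<'E'
from scipy.spatial.transform import Rotation as Ro
def rot(s): return Ro.from_euler("xyz",s["ee_rot"]).as_matrix()
def to(goal,yaw=None):
    "tool-unit shift to TCP goal (m) and turn about tool x (units) to bring tool y to yaw (deg)"
    s=manip.sense();R=rot(s);d=R.T@(np.array(goal)-s["eef_pos"])/.03
    y=np.degrees(np.arctan2(R[1,1],R[0,1]))
    print("t",s["clock"],"tcp",s["eef_pos"].round(4),"yaw_y %.2f"%y,"tilt",np.degrees(np.arcsin(R[:2,0])).round(2),"open %.4f"%s["opening"],"F",s["wrist_force"].round(2),"j",s["joint_positions"].round(2))
    print("shift units",d.round(2),"turn x units",None if yaw is None else round(-((yaw-y+180)%360-180)/5,2))
E
python3 - <<'E'
from h import *
s=manip.sense();print(rot(s).round(3))
print("spigot",plane("top",[[219.4,204.75]],.072),"plunger",plane("top",[[343.4,200.6]],.026))
# spigot/other view check
im=cv2.imread("pics/side0.png")
K,R,t=cam("side")
def pr(p): return cv2.projectPoints(np.array([p],float),R,t,K,None)[0].ravel().round(1)
for p in [(.592,.1905,.072),(.6483,.2109,.036),(.6227,.1331,.036),(.5453,.2448,.036),(.6134,-.2089,.026),(.5822,-.2159,.008)]: print(p,pr(p))
cv2.imwrite("pics/sidecrop.png",np.hstack([cv2.resize(im[215:285,210:280],None,fx=5.7,fy=5.7,interpolation=2),cv2.resize(im[140:210,275:360],None,fx=4.7,fy=5.7,interpolation=2)]))
to((.592,.19,.15),161.8)
E
```

```text
[[-0.001  0.417 -0.909]
 [ 0.002 -0.909 -0.417]
 [-1.    -0.002 -0.   ]]
spigot [[0.59138002 0.19050655 0.072     ]] plunger [[ 0.62070137 -0.21120992  0.026     ]]
(0.592, 0.1905, 0.072) [244.  235.9]
(0.6483, 0.2109, 0.036) [227.1 238.7]
(0.6227, 0.1331, 0.036) [248.5 226.6]
(0.5453, 0.2448, 0.036) [245.7 261.4]
(0.6134, -0.2089, 0.026) [309.3 168.4]
(0.5822, -0.2159, 0.008) [317.3 174.3]
t 0.1 tcp [ 0.2394 -0.5221  0.2305] yaw_y -65.37 tilt [-0.03  0.1 ] open 0.0853 F [ 0.34 -0.33  0.04] j [-1.25  0.38  0.08  1.27  0.    1.46]
shift units [  2.72 -16.68 -20.57] turn x units 26.57
```

View pics/sidecrop.png

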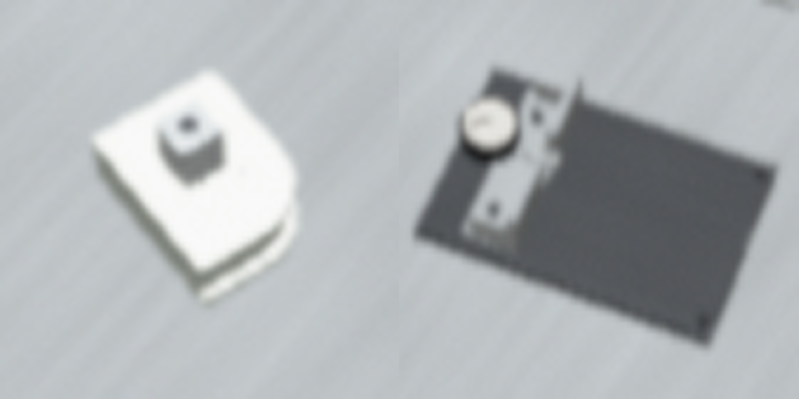

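The side view agrees to about 1 px: spigot top seen at (243,237), predicted (244,236). Now moving.

Call:
{"api": "move_arm", "payload": {"steps": [0,0.1,-0.8,-1,0,0,0,0,0.1,-0.8,-1,0,0,0,0,0.1,-0.8,-1,0,0,0,0,0.1,-0.8,-1,0,0,0,0,0.1,-0.8,-1,0,0,0]}}

```text
clock: 0.6
eef_pos: [0.326, -0.3488, 0.2121]
ee_rot: [-1.416, 1.567, 2.146]
wrist_force: [-0.1, -0.9, -0.4]
opening: 0.0856
```

Call:
{"api": "move_arm", "payload": {"steps": [0,0.1,-0.8,-1,0,0,0,0,0.1,-0.8,-1,0,0,0,0,0.1,-0.8,-1,0,0,0,0,0.1,-0.8,-1,0,0,0,0,0.1,-0.8,-1,0,0,0]}}

```text
clock: 1.1
eef_pos: [0.4148, -0.1694, 0.1953]
ee_rot: [-1.339, 1.563, 2.222]
wrist_force: [0.5, -0.5, 0.3]
opening: 0.0854
```

Call:
{"api": "move_arm", "payload": {"steps": [0,0.1,-0.8,-1,0,0,0,0,0.1,-0.8,-1,0,0,0,0,0.1,-0.8,-1,0,0,0,0,0.1,-0.8,-1,0,0,0,0,0.1,-0.8,-1,0,0,0]}}

```text
clock: 1.6
eef_pos: [0.5036, 0.0098, 0.1788]
ee_rot: [-1.113, 1.561, 2.448]
wrist_force: [1.1, -0.5, 0.4]
opening: 0.0855
```

```bash
python3 -c "
from h import *
to((.592,.19,.15),71.8)"
```

```text
t 1.6 tcp [0.5036 0.0098 0.1788] yaw_y -65.98 tilt [-0.43  0.35] open 0.0855 F [ 1.07 -0.46  0.39] j [-0.11  0.26 -0.22  1.1   0.01  2.61]
shift units [ 0.97 -4.28 -5.14] turn x units -27.56
```

Call:
{"api": "move_arm", "payload": {"steps": [0,0,0,0,-1,0,0,0,0,0,0,-1,0,0,0,0,0,0,-1,0,0,0,0,0,0,-1,0,0,0,0,0,0,-1,0,0]}}

```text
clock: 2.1
eef_pos: [0.5034, 0.0164, 0.1755]
ee_rot: [-1.444, 1.556, 2.58]
wrist_force: [0.7, 0.2, -0.2]
opening: 0.0853
```

Call:
{"api": "move_arm", "payload": {"steps": [0,0,0,0,-1,0,0,0,0,0,0,-1,0,0,0,0,0,0,-1,0,0,0,0,0,0,-1,0,0,0,0,0,0,-1,0,0]}}

```text
clock: 2.6
eef_pos: [0.501, 0.0168, 0.173]
ee_rot: [-1.768, 1.55, 2.712]
wrist_force: [-0.5, -0.4, 0.9]
opening: 0.0853
```

Call:
{"api": "move_arm", "payload": {"steps": [0,0,0,0,-1,0,0,0,0,0,0,-1,0,0,0,0,0,0,-1,0,0,0,0,0,0,-1,0,0,0,0,0,0,-1,0,0]}}

```text
clock: 3.1
eef_pos: [0.4986, 0.0171, 0.1706]
ee_rot: [-2.152, 1.544, 2.783]
wrist_force: [0.6, 0.4, -0.4]
opening: 0.0856
```

Call:
{"api": "move_arm", "payload": {"steps": [0,0,0,0,-1,0,0,0,0,0,0,-1,0,0,0,0,0,0,-1,0,0,0,0,0,0,-1,0,0,0,0,0,0,-1,0,0]}}

```text
clock: 3.6
eef_pos: [0.4962, 0.0173, 0.1683]
ee_rot: [-2.559, 1.539, 2.831]
wrist_force: [-0.4, -1.1, 0.1]
opening: 0.0851
```

Call:
{"api": "move_arm", "payload": {"steps": [0,0,0,0,-1,0,0,0,0,0,0,-1,0,0,0,0,0,0,-1,0,0,0,0,0,0,-1,0,0,0,0,0,0,-1,0,0]}}

```text
clock: 4.1
eef_pos: [0.4938, 0.0175, 0.1659]
ee_rot: [-2.983, 1.533, 2.863]
wrist_force: [0.3, 0.1, 0.6]
opening: 0.0854
```

```bash
python3 -c "
from h import *
to((.592,.1905,.15),71.8)"
```

```text
t 4.1 tcp [0.4938 0.0175 0.1659] yaw_y 64.93 tilt [-2.07  0.59] open 0.0854 F [0.3  0.11 0.63] j [-0.1   0.28 -0.23  1.1   0.01  0.34]
shift units [0.47 6.61 0.54] turn x units -1.37
```

```bash
cat >> h.py <<'E'
def to(goal,yaw):
    s=manip.sense();R=rot(s);d=R.T@(np.array(goal)-s["eef_pos"])/.03
    a=np.radians(yaw);G=np.array([[0,np.cos(a),np.sin(a)],[0,np.sin(a),-np.cos(a)],[-1,0,0]])
    w=np.degrees(Ro.from_matrix(R.T@G).as_rotvec())/5
    y=np.degrees(np.arctan2(R[1,1],R[0,1]))
    print("t %.2f"%s["clock"],"tcp",s["eef_pos"].round(4),"yaw_y %.2f"%y,"tilt",np.degrees(np.arcsin(R[:2,0])).round(2),"open %.4f"%s["opening"],"F",s["wrist_force"].round(2),"j",s["joint_positions"].round(2))
    print("shift",d.round(2),"turn",w.round(2))
E
python3 -c "
from h import *
to((.592,.1905,.15),71.8)"
```

```text
t 4.10 tcp [0.4938 0.0175 0.1659] yaw_y 64.93 tilt [-2.07  0.59] open 0.0854 F [0.3  0.11 0.63] j [-0.1   0.28 -0.23  1.1   0.01  0.34]
shift [0.47 6.61 0.54] turn [-1.38 -0.43  0.04]
```

Call:
{"api": "move_arm", "payload": {"steps": [0,0,0.9,0.2,-0.3,-0.2,0,0,0,0.9,0.2,-0.3,-0.2,0,0,0,0.9,0.1,-0.3,-0.2,0,0,0,0.9,0.1,-0.3,-0.1,0,0,0,0.9,0.1,-0.3,-0.1,0]}}

```text
clock: 4.6
eef_pos: [0.563, 0.135, 0.1623]
ee_rot: [-0.326, 1.54, -0.632]
wrist_force: [-0.4, 0.3, 0.7]
opening: 0.0855
```

```bash
python3 -c "
from h import *
to((.592,.1905,.15),71.8)"
```

```text
t 4.60 tcp [0.563  0.135  0.1623] yaw_y 72.42 tilt [ 1.41 -1.04] open 0.0855 F [-0.42  0.32  0.72] j [ 0.14  0.39 -0.07  1.08 -0.02  0.44]
shift [0.4  2.06 0.35] turn [0.13 0.33 0.11]
```

Call:
{"api": "move_arm", "payload": {"steps": [0,0,0.9,0.2,0,0.1,0,0,0,0.9,0.2,0,0.1,0.1,0,0,0.2,0,0,0.1,0,0,0,0,0,0,0,0,0,0,0,0,0,0,0]}}

```text
clock: 5.1
eef_pos: [0.5916, 0.1929, 0.1589]
ee_rot: [-2.16, 1.566, -2.461]
wrist_force: [-0.1, 0.6, 0.7]
opening: 0.0856
```

```bash
python3 - <<'E'
from h import *
to((.5917,.1905,.15),71.8)
c=manip.camera_info("wrist");print(c["K"])
im=manip.read_camera("wrist");cv2.imwrite("pics/w0.png",im)
K=np.array(c["K"]);R=cv2.Rodrigues(np.array(c["rvec"]))[0]
p=cv2.fisheye.projectPoints(np.array([[[.5917,.1905,.072]]]),np.array(c["rvec"]).reshape(3,1),np.array(c["tvec"]).reshape(3,1),K,np.zeros(4))[0];print("pred spigot",p)
E
```

```text
t 5.10 tcp [0.5916 0.1929 0.1589] yaw_y 72.70 tilt [-0.2  -0.16] open 0.0856 F [-0.06  0.58  0.73] j [ 0.21  0.5   0.09  1.16 -0.    0.52]
shift [ 0.3  -0.07  0.03] turn [ 0.18 -0.03  0.04]
[[325.1922621    0.         281.73796649]
 [  0.         325.1922621  211.81876685]
 [  0.           0.           1.        ]]
pred spigot [[[278.61006758 218.47423221]]]
```

View pics/w0.png

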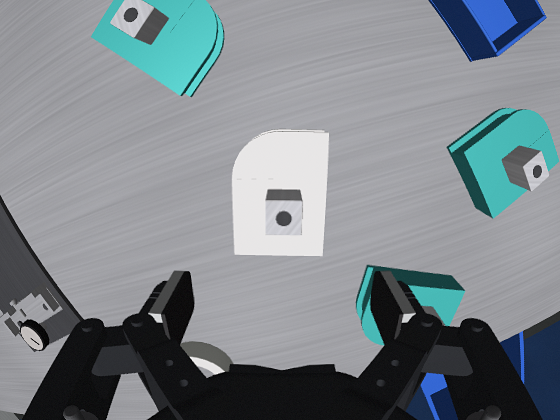

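```bash
cat >> h.py <<'E'
def wplane(uv,z,c=None):
    c=c or manip.camera_info("wrist");R=cv2.Rodrigues(np.array(c["rvec"]))[0];C=-R.T@np.array(c["tvec"]).ravel()
    n=cv2.fisheye.undistortPoints(np.array(uv,float).reshape(-1,1,2),np.array(c["K"]),np.zeros(4))[:,0]
    d=np.c_[n,np.ones(len(n))]@R;return C+d*((z-C[2])/d[:,2])[:,None]
E
python3 - <<'E'
from h import *
im=cv2.imread("pics/w0.png");m=((im.min(2)>200)*255).astype(np.uint8);m[:110]=0;m[265:]=0;m[:,:220]=0;m[:,340:]=0
cs=max(cv2.findContours(m,0,2)[0],key=cv2.contourArea)
print(cv2.approxPolyDP(cs,4,True)[:,0].tolist())
P=wplane([(328.5,132),(323,256),(234,254.5)],.036)*1000;print(P.round(1))
d=P[0]-P[1];print("yaw",np.degrees(np.arctan2(d[1],d[0])),np.linalg.norm(d)); d=P[2]-P[1];print(np.degrees(np.arctan2(d[1],d[0])),np.linalg.norm(d))
S=wplane([(267,200),(301,200),(301.5,236),(267,236),(284,218)],.072)*1000;print(S.round(1))
E
```

```text
[[263, 132], [240, 151], [233, 167], [234, 252], [322, 255], [328, 133]]
[[544.4 247.3  36. ]
 [649.9 213.6  36. ]
 [624.4 136.7  36. ]]
yaw 162.26595259035918 110.77676580668222
-108.31518356502728 81.03965230011788
[[575.3 186.5  72. ]
 [582.7 210.3  72. ]
 [610.2 202.7  72. ]
 [602.4 177.5  72. ]
 [592.4 194.2  72. ]]
```

Call:
{"api": "move_arm", "payload": {"steps": [0,0.8,0,0,0.1,0,0,0,0.8,0,0,0,0,0,0,0.8,0,0,0,0,0,0,0.8,0,0,0,0,0,0,0,0,0,0,0,0]}}

```text
clock: 5.65
eef_pos: [0.5899, 0.1868, 0.0626]
ee_rot: [-1.499, 1.567, -1.817]
wrist_force: [-1.6, -0.1, 0.5]
opening: 0.085
```

```bash
python3 -c "
from h import *
to((.5925,.193,.04),72)"
```

```text
t 5.65 tcp [0.5899 0.1868 0.0626] yaw_y 71.80 tilt [-0.06 -0.24] open 0.0850 F [-1.62 -0.1   0.45] j [ 0.21  0.56 -0.08  0.94 -0.    0.52]
shift [0.75 0.23 0.02] turn [-0.04  0.    0.05]
```

Call:
{"api": "move_arm", "payload": {"steps": [0,0.4,0.2,0.1,0,0,0,0,0.35,0,0,0,0,0,1,0,0,0,0,0,0,1,0,0,0,0,0,0,1,0,0,0,0,0,0]}}

```text
clock: 6.15
eef_pos: [0.5969, 0.1908, 0.0423]
ee_rot: [-0.487, 1.566, -0.807]
wrist_force: [-0.5, 0.4, -0.3]
opening: 0.0442
```

Call:
{"api": "move_arm", "payload": {"steps": [1,0,0,0,0,0,0,1,0,0,0,0,0,0,1,0,0,0,0,0,0]}}

```text
clock: 6.45
eef_pos: [0.5977, 0.1912, 0.0433]
ee_rot: [-0.176, 1.565, -0.495]
wrist_force: [1.3, -0.5, -2.7]
opening: 0.0269
```

```bash
python3 -c "
from h import *
to((.5925,.193,.04),72)"
```

```text
t 6.45 tcp [0.5977 0.1912 0.0433] yaw_y 71.70 tilt [ 0.3  -0.16] open 0.0269 F [ 1.25 -0.45 -2.69] j [ 0.21  0.59 -0.08  0.9  -0.    0.53]
shift [ 0.11  0.   -0.18] turn [-0.06  0.07  0.01]
```

Call:
{"api": "move_arm", "payload": {"steps": [1,-0.5,0,0,0,0,0,1,-1,0,0,0,0,0,1,-1,0,0,0,0,0,1,0,0,0,0,0,0]}}

```text
clock: 6.85
eef_pos: [0.5926, 0.1904, 0.1151]
ee_rot: [-2.106, 1.562, -2.425]
wrist_force: [2.0, 0.1, -5.1]
opening: 0.027
```

```bash
python3 -c "
from h import *
to((.5398,-.2324,.12),72)"
```

```text
t 6.85 tcp [0.5926 0.1904 0.1151] yaw_y 71.71 tilt [-0.37 -0.32] open 0.0270 F [ 1.99  0.08 -5.12] j [ 0.21  0.53  0.02  1.07 -0.    0.53]
shift [ -0.07 -13.93   2.75] turn [-0.06 -0.05  0.08]
```

Lifted. The wrist force of -5.1 N fits a 0.45 kg load. Now carrying it to the station.

Call:
{"api": "move_arm", "payload": {"steps": [1,-0.05,-1,0.2,0,0,0,1,-0.05,-1,0.2,0,0,0,1,-0.05,-1,0.2,0,0,0,1,-0.05,-1,0.2,0,0,0,1,-0.05,-1,0.2,0,0,0]}}

```text
clock: 7.35
eef_pos: [0.5696, 0.0383, 0.1138]
ee_rot: [-2.578, 1.554, -2.888]
wrist_force: [1.7, 0.2, -5.5]
opening: 0.0272
```

Call:
{"api": "move_arm", "payload": {"steps": [1,-0.05,-1,0.2,0,0,0,1,-0.05,-1,0.2,0,0,0,1,-0.05,-1,0.2,0,0,0,1,-0.05,-1,0.2,0,0,0,1,-0.05,-0.5,0.1,0,0,0]}}

```text
clock: 7.85
eef_pos: [0.546, -0.1044, 0.1109]
ee_rot: [-2.766, 1.539, -3.079]
wrist_force: [-0.4, 0.1, -5.9]
opening: 0.0273
```

```bash
python3 -c "
from h import *
to((.5398,-.2324,.12),12.46)"
```

```text
t 7.85 tcp [ 0.546  -0.1044  0.1109] yaw_y 72.11 tilt [-1.81 -0.11] open 0.0273 F [-0.4   0.11 -5.94] j [-0.3   0.43 -0.16  1.01 -0.01  0.02]
shift [-0.29 -4.13  1.11] turn [11.93 -0.24  0.3 ]
```

Call:
{"api": "move_arm", "payload": {"steps": [1,-0.05,0,0,1,-0.1,0,1,-0.05,0,0,1,-0.1,0,1,-0.05,0,0,1,0,0,1,-0.05,0,0,1,0,0,1,-0.05,0,0,1,0,0]}}

```text
clock: 8.35
eef_pos: [0.5407, -0.1047, 0.1097]
ee_rot: [-2.248, 1.544, -3.018]
wrist_force: [0.6, 0.2, -5.0]
opening: 0.0272
```

Call:
{"api": "move_arm", "payload": {"steps": [1,-0.05,0,0,1,0,0,1,-0.05,0,0,1,0,0,1,-0.05,0,0,1,0,0,1,-0.05,0,0,1,0,0,1,-0.05,0,0,1,0,0]}}

```text
clock: 8.85
eef_pos: [0.5361, -0.1007, 0.1089]
ee_rot: [-1.994, 1.532, 3.067]
wrist_force: [0.4, 0.3, -4.1]
opening: 0.0272
```

```bash
python3 -c "
from h import *
to((.5398,-.2324,.12),12.46)"
```

```text
t 8.85 tcp [ 0.5361 -0.1007  0.1089] yaw_y 19.98 tilt [-2.2   0.16] open 0.0272 F [ 0.44  0.27 -4.06] j [-0.3   0.42 -0.19  1.01 -0.01  0.93]
shift [-0.39 -1.4   4.16] turn [ 1.5  -0.15  0.41]
```

Call:
{"api": "move_arm", "payload": {"steps": [1,-0.1,-0.2,0.8,0.5,0,0.1,1,-0.1,-0.2,0.9,0.5,-0.1,0.1,1,-0.1,-0.2,0.9,0.5,0,0.1,1,-0.1,-0.2,0.9,0,0,0.1,1,-0.1,-0.2,0.3,0,0,0.1]}}

```text
clock: 9.35
eef_pos: [0.5352, -0.2153, 0.1144]
ee_rot: [-3.131, 1.557, 1.8]
wrist_force: [0.1, 0.6, -5.8]
opening: 0.0268
```

```bash
python3 - <<'E'
from h import *
to((.5398,-.2324,.12),12.46)
c=manip.camera_info("wrist");im=manip.read_camera("wrist");cv2.imwrite("pics/w1.png",im)
np.savez("c1.npz",**{k:np.array(c[k]) for k in("K","rvec","tvec")})
E
```

```text
t 9.35 tcp [ 0.5352 -0.2153  0.1144] yaw_y 12.52 tilt [-0.18  0.78] open 0.0268 F [ 0.08  0.63 -5.78] j [-0.5   0.45 -0.12  1.01  0.01  0.85]
shift [-0.2   0.03  0.59] turn [ 0.01 -0.16  0.  ]
```

View pics/w1.png

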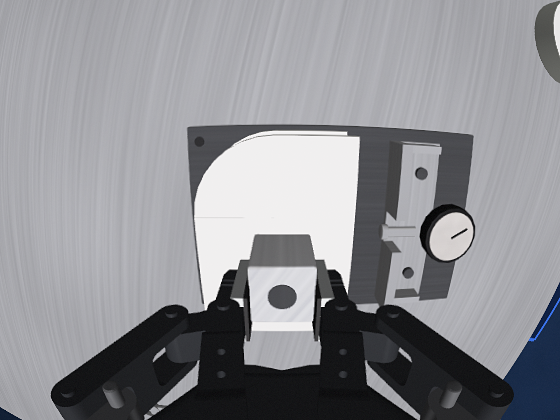

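```bash
python3 - <<'E'
from h import *
c=np.load("c1.npz")
c={k:c[k] for k in c}
im=cv2.imread("pics/w1.png")
P=wplane([(188,127),(473,134)],.008,c)*1000;print("plate UL,UR",P.round(1));d=P[1]-P[0];print(np.degrees(np.arctan2(d[1],d[0])),np.linalg.norm(d))
a=np.radians(12.46);ux=np.array([np.cos(a),np.sin(a)]);uy=np.array([-np.sin(a),np.cos(a)])
print("center from UR/UL",(P[1,:2]-120*ux-80*uy).round(1),(P[0,:2]+120*ux-80*uy).round(1))
D=wplane([(450,234)],.041,c)[0,:2]*1000;print("center from dial",(D-90*ux).round(1))
print("plunger nose(382,233)",wplane([(382,233)],.026,c).round(4))
E_=wplane([(358.5,140),(352.5,290)],.107,c)*1000;d=E_[0]-E_[1];print("edge",E_.round(1),np.degrees(np.arctan2(d[1],d[0])))
print("spigot hole",wplane([(282,296)],.143,c)*1000)
cv2.imwrite("pics/w1c.png",cv2.resize(im[110:320,330:490],None,fx=2.8,fy=2.8,interpolation=2))
E
```

```text
plate UL,UR [[ 449.2 -163.     8. ]
 [ 681.2 -111.2    8. ]]
12.584267300967825 237.69001385333846
center from UR/UL [ 581.3 -215.2] [ 583.7 -215.2]
center from dial [ 579.3 -213.7]
plunger nose(382,233) [[ 0.6157 -0.2097  0.026 ]]
edge [[ 556.8 -142.3  107. ]
 [ 576.7 -220.2  107. ]] 104.29337095351774
spigot hole [[ 534.73371083 -209.24115835  143.        ]]
```

View pics/w1c.png

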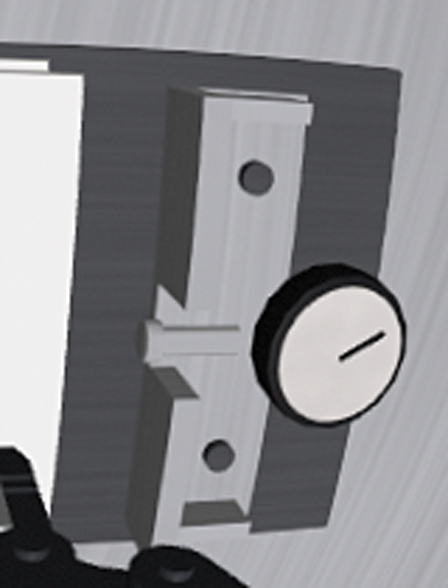

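```bash
cat >> h.py <<'E'
def edge(im,r0,r1,c0,c1,th=150):
    "sub-pixel right edge of white, per row"
    g=im.min(2).astype(float);out=[]
    for r in range(r0,r1,2):
        x=np.arange(c0,c1);v=g[r,c0:c1];k=np.where((v[:-1]>=th)&(v[1:]<th))[0]
        if len(k): k=k[0];out.append((x[k]+(v[k]-th)/(v[k]-v[k+1]),r))
    return np.array(out)
def yawfit(P):
    vx,vy,_,_=cv2.fitLine(P[:,:2].astype(np.float32),cv2.DIST_HUBER,0,.0005,.01).ravel();return np.degrees(np.arctan2(vy,vx))%180
E
python3 - <<'E'
from h import *
c=np.load("c1.npz");c={k:c[k] for k in c};im=cv2.imread("pics/w1.png")
e=edge(im,142,290,300,380);print(e[[0,len(e)//2,-1]])
for z in(.103,.107): P=wplane(e,z,c);print("shoe edge yaw",yawfit(P),P[[0,-1]].round(4).tolist())
# plate far edge (dark->light going up) for station yaw; bracket top front edge
g=im.max(2).astype(float);o=[]
for x in list(range(200,225))+list(range(365,470,3)):
    v=g[118:145,x];k=np.where((v[:-1]>=110)&(v[1:]<110))[0]
    if len(k):k=k[0];o.append((x,118+k+(v[k]-110)/(v[k]-v[k+1])))
P=wplane(o,.008,c);print("plate yaw",yawfit(P))
P=wplane([(330+205/2.8,110+95/2.8),(330+155/2.8,110+545/2.8)],.038,c)*1000;d=P[0]-P[1];print("bracket top edge",P.round(1),np.degrees(np.arctan2(d[1],d[0])),np.linalg.norm(d))
P=wplane([(330+167/2.8,110+87/2.8),(330+128/2.8,110+540/2.8)],.008,c)*1000;d=P[0]-P[1];print("bracket bottom edge",P.round(1),np.degrees(np.arctan2(d[1],d[0])),np.linalg.norm(d))
# same camera: tool-based check of R
s=manip.sense();print(np.degrees(s['ee_rot']))
E
```

```text
[[359.35658915 142.        ]
 [354.53926702 216.        ]
 [314.64556962 288.        ]]
shoe edge yaw 102.03563 [[0.5585, -0.1432, 0.103], [0.5567, -0.2251, 0.103]]
shoe edge yaw 102.03677 [[0.5575, -0.1431, 0.107], [0.5557, -0.2228, 0.107]]
plate yaw 12.368574
bracket top edge [[ 606.7 -138.3   38. ]
 [ 635.8 -266.7   38. ]] 102.77342096345731 131.61190594045323
bracket bottom edge [[ 606.7 -139.2    8. ]
 [ 641.3 -283.7    8. ]] 103.46461650255647 148.58929741295245
[-174.80770118   89.20850846  107.65106293]
```

```bash
cat >> h.py <<'E'
A=np.radians(12.45)
def st(x,y,z): return np.array([.582+x*np.cos(A)-y*np.sin(A),-.2155+x*np.sin(A)+y*np.cos(A),z])
def ist(p): d=np.array(p)[:2]-[.582,-.2155];return (np.array([d@[np.cos(A),np.sin(A)],d@[-np.sin(A),np.cos(A)]])*1000).round(1)
def go(x,y,z,yaw):
    to(st(x,y,z),yaw);print("TCP in station",ist(manip.sense()["eef_pos"]))
E
python3 -c "
from h import *
go(-.028,-.0128,.056,12.45)"
```

```text
t 9.40 tcp [ 0.534  -0.2159  0.1147] yaw_y 12.46 tilt [-0.24  0.75] open 0.0270 F [-1.25 -0.72 -5.57] j [-0.5   0.45 -0.12  1.01  0.01  0.85]
shift [1.94 0.64 0.79] turn [ 0.   -0.16  0.01]
TCP in station [-47.  10.]
```

Call:
{"api": "move_arm", "payload": {"steps": [1,0,0.4,0.4,0,-0.1,0,1,0.4,0.3,0.4,0,-0.1,0,1,0.7,0,0,0,0,0,1,0.4,0,0,0,0,0,1,0,0,0,0,0,0]}}

```text
clock: 9.9
eef_pos: [0.5568, -0.2297, 0.0635]
ee_rot: [-2.31, 1.563, 2.622]
wrist_force: [0.3, 1.4, -6.0]
opening: 0.0269
```

```bash
python3 -c "
from h import *
go(-.028,-.0128,.053,12.45)"
```

```text
t 9.90 tcp [ 0.5568 -0.2297  0.0635] yaw_y 12.55 tilt [-0.37  0.21] open 0.0269 F [ 0.32  1.37 -6.04] j [-0.5   0.53 -0.12  0.92  0.    0.86]
shift [ 0.35 -0.01  0.15] turn [ 0.02 -0.06  0.06]
TCP in station [-27.7  -8.4]
```

Call:
{"api": "move_arm", "payload": {"steps": [1,0.2,0,0.15,0,-0.1,0.1,1,0.15,0,0,0,0,0,1,0.05,0,0,0,0,0,1,0.05,0,0,0,0,0]}}

```text
clock: 10.3
eef_pos: [0.5569, -0.2314, 0.0513]
ee_rot: [0.788, 1.568, -0.562]
wrist_force: [-3.4, 2.0, 9.4]
opening: 0.0271
```

```bash
python3 -c "
from h import *
go(-.028,-.0128,.0513,12.45)"
```

```text
t 10.30 tcp [ 0.5569 -0.2314  0.0513] yaw_y 12.69 tilt [ 0.14 -0.09] open 0.0271 F [-3.4   1.96  9.44] j [-0.5   0.54 -0.15  0.88 -0.    0.85]
shift [-0.   -0.    0.09] turn [ 0.05  0.02 -0.02]
TCP in station [-27.9 -10.1]
```

Call:
{"api": "move_arm", "payload": {"steps": [1,0,0.3,0.1,0.05,0,0,1,0,0.3,0,0,0,0,1,0,0.2,0,0,0,0,1,0,0.1,0,0,0,0]}}

```text
clock: 10.7
eef_pos: [0.5865, -0.228, 0.0526]
ee_rot: [0.981, 1.566, -0.373]
wrist_force: [-0.1, 0.7, -4.4]
opening: 0.027
```

```bash
python3 -c "
from h import *
go(.004,-.0128,.0513,12.45)"
```

```text
t 10.70 tcp [ 0.5865 -0.228   0.0526] yaw_y 12.44 tilt [ 0.25 -0.1 ] open 0.0270 F [-0.08  0.68 -4.37] j [-0.47  0.58 -0.07  0.92  0.    0.88]
shift [ 0.04  0.08 -0.01] turn [-0.    0.03 -0.05]
TCP in station [  1.7 -13.2]
```

Call:
{"api": "move_arm", "payload": {"steps": [1,0.05,0.05,0,0,0,0,1,0.03,0.1,0,0,0,0,1,0.02,0.1,0,0,0,0]}}

```text
clock: 11.0
eef_pos: [0.5885, -0.2276, 0.0515]
ee_rot: [-1.048, 1.56, -2.402]
wrist_force: [-10.9, -1.7, 6.4]
opening: 0.0269
```

```bash
python3 -c "
from h import *
go(.004,-.0128,.0513,12.45)"
```

```text
t 11.00 tcp [ 0.5885 -0.2276  0.0515] yaw_y 12.42 tilt [-0.44 -0.4 ] open 0.0269 F [-10.93  -1.65   6.36] j [-0.46  0.6  -0.05  0.93 -0.01  0.89]
shift [ 0.01  0.01 -0.01] turn [-0.01  0.06  0.1 ]
TCP in station [  3.8 -13.2]
```

Call:
{"api": "move_arm", "payload": {"steps": [1,0.02,0.06,0,0,0.04,0.05,1,0.02,0.06,0,0,0.02,0.05,1,0.02,0.06,0,0,0,0.02,1,0.02,0.06,0,0,0,0,1,0.02,0.06,0,0,0,0]}}

```text
clock: 11.5
eef_pos: [0.5886, -0.2276, 0.0517]
ee_rot: [-1.415, 1.556, -2.77]
wrist_force: [-6.2, 0.2, 4.3]
opening: 0.027
```

```bash
python3 -c "
from h import *
go(.004,-.0128,.0513,12.45)
print(manip.sense()['ft_torque'])
c=manip.camera_info('wrist')
im=manip.read_camera('wrist');cv2.imwrite('pics/w2.png',im)
cv2.imwrite('pics/w2c.png',cv2.resize(im[90:330,180:480],None,fx=2,fy=2,interpolation=2))
"
```

```text
t 11.50 tcp [ 0.5886 -0.2276  0.0517] yaw_y 12.37 tilt [-0.81 -0.32] open 0.0270 F [-6.17  0.18  4.29] j [-0.46  0.6  -0.04  0.94 -0.01  0.89]
shift [ 0.01  0.   -0.02] turn [-0.02  0.03  0.17]
TCP in station [  3.9 -13.3]
[-0.13454636  1.03554654  0.22470833]
```

View pics/w2c.png

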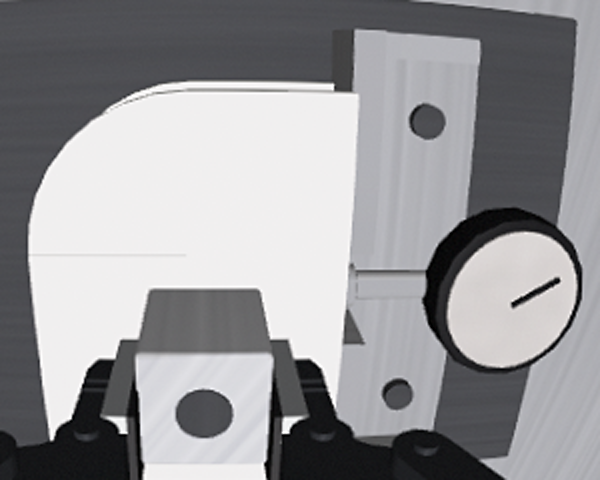

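Call:
{"api": "move_arm", "payload": {"steps": [1,0.03,0.06,0,0,0.03,0.15,1,0.03,0.06,0,0,0.02,0.1,1,0.03,0.06,0,0.02,0,0.08,1,0.03,0.06,0,0,0,0.05,1,0.03,0.06,0,0,0,0.05]}}

```text
clock: 12.05
eef_pos: [0.5883, -0.2277, 0.0514]
ee_rot: [1.143, 1.565, -0.213]
wrist_force: [-4.6, 1.0, 5.2]
opening: 0.0272
```

```bash
python3 -c "
from h import *
go(.004,-.0128,.0513,12.45)
print(manip.sense()['ft_torque'])"
```

```text
t 12.05 tcp [ 0.5883 -0.2277  0.0514] yaw_y 12.29 tilt [ 0.3  -0.07] open 0.0272 F [-4.62  1.01  5.17] j [-0.47  0.59 -0.06  0.92  0.    0.89]
shift [ 0.    0.01 -0.01] turn [-0.03  0.03 -0.06]
TCP in station [  3.6 -13.2]
[-0.24059017  1.79801471  0.23584359]
```

Call:
{"api": "move_arm", "payload": {"steps": [1,0.02,0.09,0,-0.02,0.02,-0.03,1,0.02,0.09,0,0,0,0,1,0.02,0.09,0,0,0,0.02,1,0.02,0.09,0,0,0,0.04,1,0.02,0.09,0,0,0,0.04]}}

```text
clock: 12.55
eef_pos: [0.5886, -0.2277, 0.0517]
ee_rot: [-1.28, 1.556, -2.635]
wrist_force: [-8.8, -1.1, 5.9]
opening: 0.0269
```

Call:
{"api": "move_arm", "payload": {"steps": [1,0.02,0.09,0,0,0,0.05,1,0.02,0.09,0,0,0,0.05,1,0.02,0.09,0,0,0,0.05,1,0.02,0.09,0,0,0,0.05,1,0.02,0.09,0,0,0,0.05]}}

```text
clock: 13.05
eef_pos: [0.5886, -0.2277, 0.0518]
ee_rot: [-1.195, 1.552, -2.551]
wrist_force: [-8.3, -2.2, 5.2]
opening: 0.0269
```

```bash
python3 -c "
from h import *
go(-.045,-.0128,.0573,12.45)
print(manip.sense()['ft_torque'])"
```

```text
t 13.05 tcp [ 0.5886 -0.2277  0.0518] yaw_y 12.30 tilt [-0.88 -0.59] open 0.0269 F [-8.31 -2.17  5.23] j [-0.46  0.6  -0.04  0.94 -0.02  0.89]
shift [-0.16 -1.63 -0.01] turn [-0.03  0.08  0.2 ]
TCP in station [  3.9 -13.3]
[-0.08666348  1.54007574  0.3543175 ]
```

Call:
{"api": "move_arm", "payload": {"steps": [1,0.02,0.07,0,0.01,0.04,0.15,1,0.02,0.07,0,0.01,0.04,0.1,1,0.02,0.07,0,0.01,0.02,0.08,1,0.02,0.07,0,0,0.02,0.08,1,0.02,0.07,0,0,0,0.08]}}

```text
clock: 13.55
eef_pos: [0.5882, -0.2276, 0.0514]
ee_rot: [1.704, 1.565, 0.346]
wrist_force: [-5.6, 1.1, 5.1]
opening: 0.0271
```

```bash
python3 -c "
from h import *
go(-.045,-.0128,.0573,12.45)
print(manip.sense()['ft_torque'])"
```

```text
t 13.55 tcp [ 0.5882 -0.2276  0.0514] yaw_y 12.18 tilt [0.29 0.1 ] open 0.0271 F [-5.57  1.12  5.11] j [-0.47  0.59 -0.06  0.92  0.    0.89]
shift [-0.21 -1.61 -0.  ] turn [-0.05 -0.01 -0.06]
TCP in station [  3.4 -13.1]
[-0.41838547  1.95896282  0.27228359]
```

Call:
{"api": "move_arm", "payload": {"steps": [1,0.02,0.08,0,-0.03,0,0,1,0.02,0.08,0,-0.02,0,0.03,1,0.02,0.08,0,0,0.02,0.06,1,0.02,0.08,0,0,0.02,0.08,1,0.02,0.08,0,0,0.02,0.08]}}

```text
clock: 14.05
eef_pos: [0.5884, -0.2276, 0.0513]
ee_rot: [1.917, 1.567, 0.562]
wrist_force: [-6.8, -0.1, 5.7]
opening: 0.0271
```

Call:
{"api": "move_arm", "payload": {"steps": [1,0.02,0.08,0,0,0.02,0.08,1,0.02,0.08,0,0,0.02,0.08,1,0.02,0.08,0,0,0.02,0.08,1,0.02,0.08,0,0,0.02,0.08,1,0.02,0.08,0,0,0.02,0.08]}}

```text
clock: 14.55
eef_pos: [0.588, -0.2278, 0.0517]
ee_rot: [1.856, 1.557, 0.5]
wrist_force: [-7.2, 0.4, 6.1]
opening: 0.0267
```

```bash
python3 -c "
from h import *
go(-.045,-.0128,.0573,12.45)
print(manip.sense()['ft_torque'])"
```

```text
t 14.55 tcp [ 0.588  -0.2278  0.0517] yaw_y 12.33 tilt [0.71 0.39] open 0.0267 F [-7.21  0.41  6.1 ] j [-0.48  0.58 -0.07  0.91  0.01  0.88]
shift [-0.21 -1.61 -0.01] turn [-0.02 -0.05 -0.16]
TCP in station [  3.2 -13.3]
[-0.52079046  2.08492909  0.16199924]
```

Call:
{"api": "move_arm", "payload": {"steps": [1,0,-0.3,0,0,-0.02,-0.08,1,-0.1,-0.5,0,0,-0.02,-0.08,1,-0.1,-0.5,0,0,0,0,1,-0.1,-0.3,0,0,0,0,1,0,0,0,0,0,0]}}

```text
clock: 15.05
eef_pos: [0.5364, -0.2382, 0.06]
ee_rot: [-2.043, 1.567, 2.884]
wrist_force: [-0.1, -0.1, -6.1]
opening: 0.027
```

```bash
python3 -c "
from h import *
go(-.04,-.0,.0603,102.45)"
```

```text
t 15.05 tcp [ 0.5364 -0.2382  0.06  ] yaw_y 12.31 tilt [-0.21  0.06] open 0.0270 F [-0.08 -0.12 -6.09] j [-0.53  0.51 -0.18  0.89 -0.    0.83]
shift [-0.01  0.31 -0.41] turn [-18.03  -0.05   0.02]
TCP in station [-49.4 -12.3]
```

Call:
{"api": "move_arm", "payload": {"steps": [1,-0.02,0,0,-1,0,0,1,-0.02,0,0,-1,0,0,1,-0.02,0,0,-1,0,0,1,-0.02,0,0,-1,0,0,1,-0.02,0,0,-1,0,0]}}

```text
clock: 15.55
eef_pos: [0.5368, -0.2382, 0.0626]
ee_rot: [3.135, 1.568, 2.231]
wrist_force: [-0.2, -0.1, -4.8]
opening: 0.027
```

Call:
{"api": "move_arm", "payload": {"steps": [1,-0.02,0,0,-1,0,0,1,-0.02,0,0,-1,0,0,1,-0.02,0,0,-1,0,0,1,-0.02,0,0,-1,0,0,1,-0.02,0,0,-1,0,0]}}

```text
clock: 16.05
eef_pos: [0.5385, -0.2378, 0.065]
ee_rot: [1.868, 1.567, 1.419]
wrist_force: [-0.2, 0.4, -4.9]
opening: 0.0271
```

```bash
python3 -c "
from h import *
go(-.04,-.0,.0603,102.45)"
```

```text
t 16.05 tcp [ 0.5385 -0.2378  0.065 ] yaw_y 64.31 tilt [0.03 0.22] open 0.0271 F [-0.19  0.36 -4.91] j [-0.53  0.5  -0.17  0.9   0.   -0.08]
shift [ 0.16  0.47 -0.06] turn [-7.63  0.   -0.05]
TCP in station [-47.3 -12.4]
```

Call:
{"api": "move_arm", "payload": {"steps": [1,0,0,0,-1,0,0,1,0,0,0,-1,0,0,1,0,0,0,-1,0,0,1,0,0,0,-1,0,0,1,0,0,0,-1,0,0]}}

```text
clock: 16.55
eef_pos: [0.5404, -0.2373, 0.0644]
ee_rot: [0.994, 1.564, 1.002]
wrist_force: [0.2, 0.4, -5.3]
opening: 0.0265
```

Call:
{"api": "move_arm", "payload": {"steps": [1,0,0.1,0,-1,0,0,1,0,0.2,0,-1,0,0,1,0,0.2,0,-0.2,0,0,1,0,0,0,0,0,0]}}

```text
clock: 16.95
eef_pos: [0.5398, -0.2217, 0.0639]
ee_rot: [0.705, 1.562, 0.912]
wrist_force: [0.7, 0.7, -6.0]
opening: 0.027
```

```bash
python3 - <<'E'
from h import *
go(-.036,.004,.0543,102.45)
im=manip.read_camera("wrist");cv2.imwrite("pics/w3.png",im)
E
```

```text
t 16.95 tcp [ 0.5398 -0.2217  0.0639] yaw_y 101.82 tilt [0.3  0.39] open 0.0270 F [ 0.69  0.69 -5.95] j [-0.5   0.49 -0.19  0.89  0.01 -0.71]
shift [0.32 0.03 0.22] turn [-0.13  0.07 -0.06]
TCP in station [-42.5   3. ]
```

View pics/w3.png

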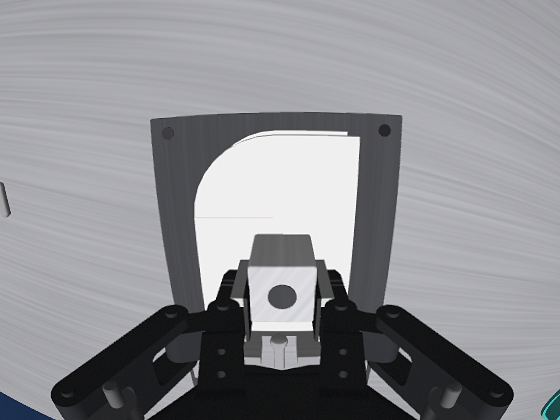

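The shoe has turned on the plate with its short face towards the bracket (now at the bottom, behind the gripper), and the grasp hasn't slipped. Lowering it and pushing.

Call:
{"api": "move_arm", "payload": {"steps": [1,0.2,0.03,0.2,-0.13,0.07,-0.06,1,0.15,0,0,0,0,0,1,0.08,0,0,0,0,0,1,0,0,0,0,0,0]}}

```text
clock: 17.4
eef_pos: [0.5469, -0.2207, 0.0514]
ee_rot: [-1.204, 1.568, -0.988]
wrist_force: [-0.5, 0.7, -1.4]
opening: 0.0268
```

```bash
python3 -c "
from h import *
go(-.0022,.004,.0513,102.45)"
```

```text
t 17.40 tcp [ 0.5469 -0.2207  0.0514] yaw_y 102.36 tilt [ 0.08 -0.12] open 0.0268 F [-0.5   0.73 -1.39] j [-0.49  0.52 -0.19  0.87 -0.   -0.71]
shift [0.   0.05 1.11] turn [-0.02  0.01  0.03]
TCP in station [-35.4   2.5]
```

Call:
{"api": "move_arm", "payload": {"steps": [1,0.02,0.05,0.3,-0.02,0,0,1,0.02,0,0.3,0,0,0,1,0.02,0,0.2,0,0,0,1,0.02,0,0.1,0,0,0]}}

```text
clock: 17.8
eef_pos: [0.5726, -0.2158, 0.0515]
ee_rot: [-1.924, 1.563, -1.709]
wrist_force: [-7.2, -0.7, 7.6]
opening: 0.0273
```

```bash
python3 -c "
from h import *
go(-.0022,.004,.0513,102.45)"
```

```text
t 17.80 tcp [ 0.5726 -0.2158  0.0515] yaw_y 102.32 tilt [-0.06 -0.42] open 0.0273 F [-7.23 -0.69  7.61] j [-0.46  0.56 -0.12  0.89 -0.01 -0.68]
shift [0.01 0.07 0.23] turn [-0.03 -0.03  0.08]
TCP in station [-9.2  1.8]
```

Call:
{"api": "move_arm", "payload": {"steps": [1,0,0.07,0.1,-0.03,-0.03,0.08,1,0,0,0.1,0,0,0,1,0.02,0,0.1,0,0,0]}}

```text
clock: 18.1
eef_pos: [0.5792, -0.2126, 0.0514]
ee_rot: [-2.888, 1.565, -2.672]
wrist_force: [-17.7, -2.2, 17.9]
opening: 0.0271
```

```bash
python3 -c "
from h import *
go(-.0022,.004,.0513,102.45)
print(manip.sense()['ft_torque'])"
```

```text
t 18.10 tcp [ 0.5792 -0.2126  0.0514] yaw_y 102.41 tilt [-0.3  -0.15] open 0.0271 F [-17.66  -2.16  17.93] j [-0.45  0.57 -0.09  0.91 -0.   -0.67]
shift [ 0.    0.02 -0.  ] turn [-0.01 -0.06  0.02]
TCP in station [-2.1  3.4]
[-0.293185    2.97854344  0.09631318]
```

Call:
{"api": "move_arm", "payload": {"steps": [1,0,0,0.06,0,-0.05,0.02,1,0,0,0.06,0,-0.05,0.01,1,0,0,0.06,0,-0.05,0,1,0,0,0.06,0,-0.05,0,1,0,0,0.06,0,-0.05,0]}}

```text
clock: 18.6
eef_pos: [0.5792, -0.2126, 0.0515]
ee_rot: [-2.762, 1.568, -2.546]
wrist_force: [-8.0, -2.6, 4.9]
opening: 0.027
```

```bash
python3 -c "
from h import *
go(-.0022,.004,.0513,102.45)
print(manip.sense()['ft_torque'])"
```

```text
t 18.60 tcp [ 0.5792 -0.2126  0.0515] yaw_y 102.35 tilt [-0.15 -0.1 ] open 0.0270 F [-8.02 -2.55  4.87] j [-0.45  0.57 -0.1   0.91 -0.   -0.67]
shift [ 0.01  0.02 -0.  ] turn [-0.02 -0.03  0.01]
TCP in station [-2.1  3.4]
[-0.36266721  1.44083133  0.22818823]
```

Call:
{"api": "move_arm", "payload": {"steps": [1,0,0,0.06,-0.02,-0.04,0,1,0,0,0.06,0,-0.04,0,1,0,0,0.06,0,-0.04,0,1,0,0,0.05,0,-0.03,0,1,0,0,0.04,0,-0.02,0]}}

```text
clock: 19.1
eef_pos: [0.5792, -0.2127, 0.0515]
ee_rot: [-2.637, 1.566, -2.422]
wrist_force: [-5.0, -1.5, 4.1]
opening: 0.0273
```

Call:
{"api": "move_arm", "payload": {"steps": [0.55,0,0,0.03,0,0,0,0.5,0,0,0.02,0,0,0,0.4,0,0,0,0,0,0,0.2,0,0,0,0,0,0,0,0,0,0,0,0,0]}}

```text
clock: 19.6
eef_pos: [0.5847, -0.2121, 0.0519]
ee_rot: [-1.017, 1.567, -0.801]
wrist_force: [0.6, 0.8, -1.2]
opening: 0.0778
```

```bash
python3 - <<'E'
from h import *
go(-.0022,.004,.0513,102.45)
im=manip.read_camera("wrist");cv2.imwrite("pics/w4.png",im)
E
```

```text
t 19.60 tcp [ 0.5847 -0.2121  0.0519] yaw_y 102.39 tilt [ 0.16 -0.17] open 0.0778 F [ 0.57  0.76 -1.16] j [-0.45  0.57 -0.09  0.91 -0.   -0.67]
shift [ 0.02  0.04 -0.19] turn [-0.01  0.02  0.04]
TCP in station [3.4 2.7]
```

View pics/w4.png

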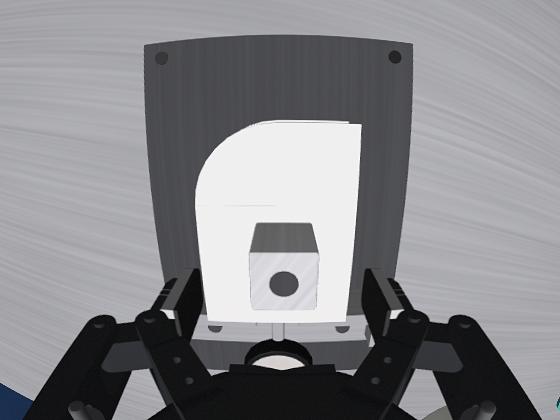

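Released, and the short face meets the bracket. Rising straight up, then backing away to check.

Call:
{"api": "move_arm", "payload": {"steps": [0,-0.5,0,-0.1,0,0,0,0,-0.9,0,0,0,0,0,0,-1,0,0,0,0,0,0,-1,0,0,0,0,0,0,-1,0,0,0,0,0]}}

```text
clock: 20.15
eef_pos: [0.577, -0.2107, 0.1868]
ee_rot: [2.681, 1.564, 2.897]
wrist_force: [0.8, -0.5, -0.5]
opening: 0.0857
```

Call:
{"api": "move_arm", "payload": {"steps": [0,0,0,-1,0,0,0,0,0,0,-1,0,0,0,0,0,0,-1,0,0,0,0,0,0,-1,0,0,0,0,0,0,0,0,0,0]}}

```text
clock: 20.65
eef_pos: [0.4611, -0.2398, 0.2001]
ee_rot: [-0.862, 1.556, -0.644]
wrist_force: [0.7, -0.2, -0.2]
opening: 0.0853
```

```bash
python3 - <<'E'
from h import *
go(-.0022,.004,.2,102.45)
c=manip.camera_info("wrist");im=manip.read_camera("wrist");cv2.imwrite("pics/w5.png",im)
np.savez("c5.npz",**{k:np.array(c[k]) for k in("K","rvec","tvec")})
cv2.imwrite("pics/top5.png",manip.read_camera("top"))
E
```

```text
t 20.65 tcp [ 0.4611 -0.2398  0.2001] yaw_y 102.48 tilt [ 0.69 -0.52] open 0.0853 F [ 0.68 -0.19 -0.22] j [-0.6   0.26 -0.16  1.13 -0.   -0.82]
shift [0.04 0.05 4.04] turn [0.01 0.11 0.13]
TCP in station [-123.3    2.4]
```

View pics/w5.png

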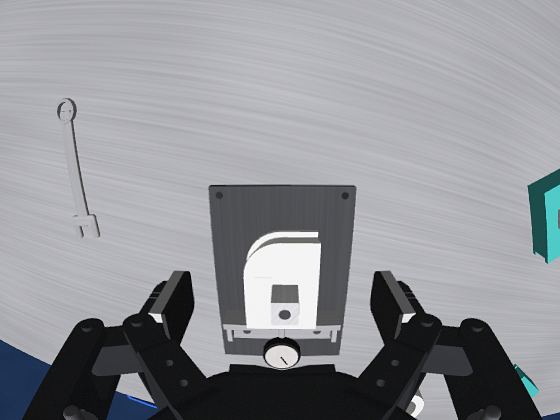

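```bash
python3 - <<'E'
from h import *
c=np.load("c5.npz");c={k:c[k] for k in c};w=cv2.imread("pics/w5.png");t=cv2.imread("pics/top5.png");s=manip.read_camera("side")
print("origin wrist",ist(wplane([(285,314)],.080,c)[0]))
e=edge(w,250,322,290,335);P=wplane(e,.044,c);print("long side yaw (expect 12.45)",yawfit(P))
g=t.min(2);m=np.zeros_like(g);m[175:260,310:385]=(g[175:260,310:385]>195)*255
m[:205]=0
cs=max(cv2.findContours(m,0,1)[0],key=cv2.contourArea);r=cv2.minAreaRect((plane("top",cs[:,0],.044)[:,:2]*1000).astype(np.float32));print("top rect",r,"centre st",ist(np.array(r[0])/1000),"expect about [-15,0]")
f=lambda i,k:cv2.resize(i,(k,300),interpolation=2)
cv2.imwrite("pics/fin.png",np.vstack([np.hstack([f(t[165:255,305:395],300),f(s[145:205,280:360],400)]),f(w[270:375,200:370],700)[:300]]))
E
```

```text
origin wrist [-8.5  4.1]
long side yaw (expect 12.45) 12.2189455
top rect ((563.40283203125, -221.69703674316406), (98.24169921875, 77.03742218017578), 12.30140495300293) centre st [-19.5  -2. ] expect about [-15,0]
```

View pics/fin.png

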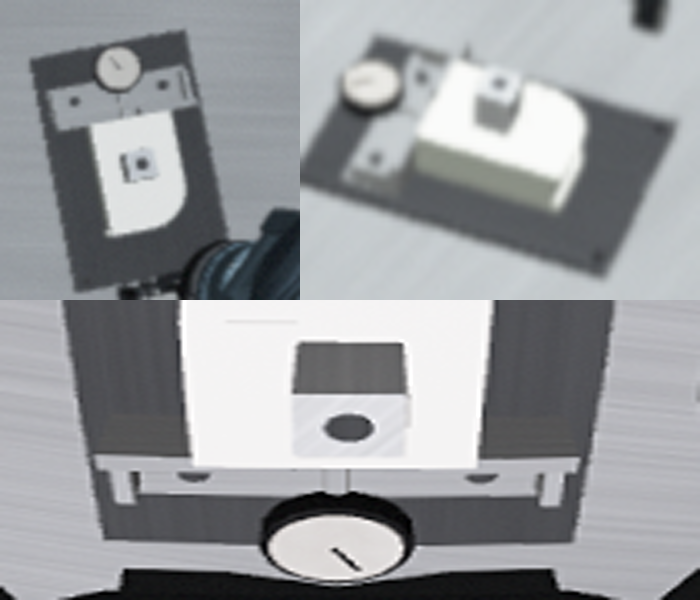

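The shoe sits on the plate with its short face against the bracket. Its origin is at (-8.5, 4.1) mm (ideal -8, 4), yaw is within 0.3°, and the plunger is hidden behind it. Handing in.

```bash
python3 -c "
from cell import manip
print(manip.sign_off(), manip.sense()['clock'])"
```

```text
the job is handed in; nothing more can be done
the job is handed in; nothing more can be done
```

I checked both plain faces of the white shoe against the stop bracket in the order you asked, left it there on its short face and handed the job in. The arm's clock read about 21 s of the 61 s allowed.

- **Long face:** I held it flat against the bracket for about 3.5 s, with about 5–11 N of push and within about 1° of upright. The push stopped at 3.8 mm along the station's x axis, where 4 mm was predicted. I then backed it off about 53 mm so the plunger could spring out.
- **Short face:** I turned the shoe a quarter turn a few mm above the plate, lowered it and pushed its short face in. It stopped at -2.1 mm, where -2.2 mm was predicted. I held it for about 1 s, let go and moved the arm clear.
- **Last checks:** From the wrist camera, the shoe's origin is at (-8.5, 4.1) mm on the station (ideal -8, 4) and it is 0.2° off square. All three camera views show it against the bracket.
- **Check that disagreed:** A fit in the top camera put the shoe's centre about 4.5 mm back and 2 mm to the side. My image mask had cut off the bracket end of the block, which explains the 4.5 mm. The angle from that fit agreed.
- **Not measured:** I never read the plunger directly. That it was pushed in, sprang out and was pushed in again comes from the shoe's position and the contact forces.
- **Other things:** I didn't touch anything else on the table, but I didn't re-measure their positions afterwards.

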